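# Present the notched slide at the reading stand

## Task

One of the three glass slides standing in the round rack has a small notch in the upper corner of its frosted end: lift that one out and tip it so that its label faces mainly upward, leaving the two unnotched slides standing where they are. Then bring its frosted end squarely and gently against the middle of the round sprung stop on the reading stand, long edges level, and press the stop in about half way. Finish holding it there in the gripper, label up and stop pressed; do not put it down or let go.

Things in the scene. Friction and masses are not known exactly. Their poses are not given: they have to be found in the camera images.
- slide: Wanted glass slide, on a long edge in any slot: 110 (own x) x 8 (y) x 55 mm (z, up), 95-160 g; origin: middle of bottom edge. Its -x end is frosted for 32 mm (pale), the rest is greenish glass: grip there. A 12 x 12 mm notch cuts the top corner (-x, +z). The label is on the frosted end's +y face: facing it with the notch edge up, the notch is at your right. Label may face any way.
- frosted_end (a point): Point on slide: the middle of the 55 x 8 mm end face of the frosted end (own x -55, y 0, z 27.5 mm).
- blank_a: Unlabelled slide of the same size, glass, frosted end, mass and axes as slide, but with four square corners (no notch) and no label. Stands in another slot of the rack, its frosted end either way round; must stay there.
- blank_b: Unlabelled slide of the same size, glass, frosted end, mass and axes as slide, but with four square corners (no notch) and no label. Stands in another slot of the rack, its frosted end either way round; must stay there.
- rack: Fixed round metal rack, disc 210 mm across, 10 mm thick, any yaw; origin: centre of underside. Three dark steel slots along own x at own y -70, 0, +70 mm: floors 14 mm above the table, side rails to 32 mm (100 mm long, slot 10 mm wide, 24 mm over both rails), end lips to 26 mm. Standing slides show 37 mm above the rails; their top edge is 69 mm above the table.
- stand: Fixed grey cast reading stand; origin: centre of underside, z up, own +y away from the robot (world x) within 15 degrees, own +x to the right of the robot. Base 100 (x) x 90 (y) x 14 mm, column 36 x 28 mm (own y +8 to +36, up to 129 mm), on top a level sleeve 28 mm thick along own y (-12 to +48 mm), axis 140 mm above the table. The sprung stop comes out of it towards own -y.
- stop_face (a point): Centre of the front face of the sprung stop, a steel disc 30 mm across and 6 mm thick; unpressed at own (0, -60, 140) mm of the stand. The face looks along the stand's -y; it is pressed towards the stand's +y.
- stop (a joint): Travel of the sprung stop in m: 0 when free, up to 0.016 fully in (hard end). Spring: about 0.7 N to start, 2.2 N half way, 3.6 N at the end.
There are look-alikes about, which are no part of the job. What is shaped like the blank_b but blue or purple is not meant. What is shaped like the slide but red is not meant.

How it is judged:
By the outcome, as a careful person would: the job done as asked, in the order asked, and still so for the second after the job is handed in, while the arm keeps its last pose, push and grip.
It also fails if it takes over 35 s, if anything falls off the work surface, if the arm or the gripper's body presses on something with over 40 N, if the wrist force passes 120 N, or if a joint passes its speed limit or range.

## Robot

A 6-joint arm with a two-finger parallel gripper is mounted at the origin on the work surface. World frame = base frame: x ahead of the robot, y to its left, z up, the work surface at z = 0. Lengths are in mm, angles in rad, forces in N, time in s.
With the tool pointing down it reaches from about 275 to 1000 mm from the base axis. Payload 8.4 kg.
Tool frame: the origin (TCP) lies on the mounting face of the last link; the fingertips stand 173 mm ahead of it and the grasp point (between the pads) lies 155 mm ahead of it; z points along the fingers, y is the line along which they close (so a half turn about z gives the same grasp; the last joint's range is limited). The gripper opens to 85 mm and grips with 20 to 120 N. Pads are 22 mm wide; open, the fingers measure 114 mm over their backs; the gripper's body (76 mm by 85 mm) begins 54 mm behind the grasp point. The pads swing forward as they close: fully open they stand 13 mm farther back than shut.
Start: joints at [1.335, 0.353, 1.633, -0, 1.155, -0.002], TCP at [144.796, 608, 404.681] pointing down, gripper open.
Joint ranges: [-2.63, 2.63], [-0.92, 2.1], [0.06, 2.66], [-1.3, 4.44], [0, 2.69], [-3.02, 3.02]. Speed limits (rad/s): [2.22, 2.22, 2.79, 3.14, 3.14, 3.14].

## Interface

Orientations are given as [roll, pitch, yaw] about the fixed x, y, z axes, in that order (R = Rz(yaw) Ry(pitch) Rx(roll)).
In Python, from rig import r gives the robot as it stands.
- The arm moves only by the tool apply_moves, never from a script. Its argument "deltas" is a list of rows, each an object with "claw": the gripper command: -1 is fully open, 1 is shut, values between are in proportion; "delta_pos": the shift along the tool's x, y, z in cm, a list of three; "yaw": the turn about the tool's z in rad. In form: [{"claw": claw, "delta_pos": [tx, ty, tz], "yaw": yaw}, ...]. A call has 1 to 8 rows; each row shifts and turns the commanded pose from where the row before left it, along the tool's axes as they then stand; what a row does not reach is not made up. A row lasts 1/8 s, in which the tool goes at most 62.5 mm and 10.7 degrees, less where a joint would pass 70% of its speed; a pose out of reach is approached as far as the arm can. A call with a gripper value outside its range is refused whole. The fingers move at their own pace and stop on an object; "grip_force" is the grip in N (left out, the last holds). Time passes only in rows, so rows that do not move let the fingers close. It gives the time, the measured TCP pose, the force, the opening and the grip force at its end, in the units of the state.
- r.sense(): the state, without advancing time (a new reading comes with each control period).
- r.grab_frame(name): name is "scene" or "top" or "wrist"; returns a dict with "img" (480x640x3 uint8, blue, green, red), "z_map" (480x640 float32, mm along the optical axis (not along the pixel's ray), 0 where there is no reading), "fx", "fy", "cx", "cy" (pixels), "dist" ([k1, k2, p1, p2, k3] as OpenCV has them; the pictures are not rectified), "eye" and "rotation" of the camera in the world; the wrist camera has in their place "T_tool_cam" (4x4, takes a point from camera to tool coordinates, whose origin is the TCP and whose axes are the flange's). Camera axes: x right, y up, looking along -z (the intrinsics and any distortion apply to the point x, -y, -z); pixel columns grow to the right and rows downward; lengths in mm; the calibration is good to about 2 mm. A picture is of the moment at which its call begins: read the wrist's pose just before it.
- r.sign_off(): hands the job in; it is judged then, once.
The state is a dict: "clock": time; "qpos": joint angles; "qvel": joint speeds; "joint_efforts": joint torques, N m; "eef_pos": TCP position; "tcp_rot": TCP orientation; "contact_force": force on the tool from outside, world axes, zero at the start; "wrist_torque": the same for the moment, N m; "opening": opening from 0.0 (shut) to 1.0 (fully open); "grasp_force": force on a finger pad.
Only numpy, scipy, OpenCV 4.12 (cv2) and the standard library are available. Lean on these libraries where they do the work, as an engineer would, in place of code of your own. Each camera call takes 0.05 s, during which the arm holds its last target. There are 200 camera calls.

## Working session

There is one attempt and no reset: what is moved stays moved. The work goes in short steps, Python scripts to look and compute and a tool call to move; the robot and the scene stay as the last step left them, time stands still between calls to the robot, and variables do not carry over. Pictures are saved under pics/ and viewed, at most 11 in all, crops included, and the job is handed in when it is done.

Besides the shell and the picture viewer there is one more tool, called after "Emit:" in YAML: its name, and indented under it one key for each argument. apply_moves: Moves the arm, as the interface text tells. Its arguments: {"type":"object","properties":{"deltas":{"type":"array"},"grip_force":{"type":"number"}},"required":["deltas"]}

```bash
mkdir -p pics; cat > h.py <<'E'
import numpy as np, cv2, pickle
from rig import r
def grab(n):
    s=r.sense(); f=r.grab_frame(n); f['s']=s; pickle.dump(f,open(n+'.pkl','wb')); return f
E
python3 - <<'E'
from h import *
print(r.sense())
for n in('scene','top'):
    f=grab(n); cv2.imwrite(f'pics/{n}0.png',f['img']); print(n,f['eye'],f['rotation'],f['fx'],f['cx'],f['cy'],f['dist'])
print(grab('wrist')['T_tool_cam'])
E
```

```text
{'clock': 0.0, 'qpos': array([ 1.33462875e+00,  3.53649861e-01,  1.63413784e+00, -2.33568250e-05,
        1.15521117e+00, -2.35715019e-03]), 'qvel': array([-1.21773276e-03,  1.33936827e-03,  2.08650996e-04,  3.78869355e-06,
        6.93600679e-04, -5.86898383e-04]), 'joint_efforts': array([-3.02638633e-03, -6.05241895e+01, -3.42057252e+01, -2.23430202e-04,
        9.31601564e-03,  2.38924656e-05]), 'eef_pos': array([144.72537774, 607.76762703, 403.95885978]), 'tcp_rot': array([-3.14018639e+00,  1.80406977e-05,  2.90779168e+00]), 'contact_force': array([ 0.25592188,  0.81211924, -0.26983307]), 'wrist_torque': array([-0.01947719, -0.01847637,  0.04069496]), 'grasp_force': 0.0, 'opening': 0.9997454843563016}
scene [1127.9475868   -12.84193119 1042.29056946] [5.70446635e-01 8.73023738e-04 1.57198572e+00] 613.2206473168901 317.9901658444632 242.28738464946795 [0.05986366 0.         0.         0.         0.        ]
top [ 346.41590814   -9.85700734 1159.60755315] [ 0.18909171 -0.01350565 -1.58684737] 487.2758059553559 312.79987198412965 236.4741054033797 [-0.10913849  0.          0.          0.          0.        ]
[[ 1.26875827e-03  9.52082680e-01  3.05838127e-01  7.75526896e+01]
 [ 9.99999111e-01 -1.33327645e-03  2.06736381e-06 -1.21578430e+00]
 [ 4.09735074e-04  3.05837852e-01 -9.52083526e-01  3.04485456e+01]
 [ 0.00000000e+00  0.00000000e+00  0.00000000e+00  1.00000000e+00]]
```

View pics/top0.png

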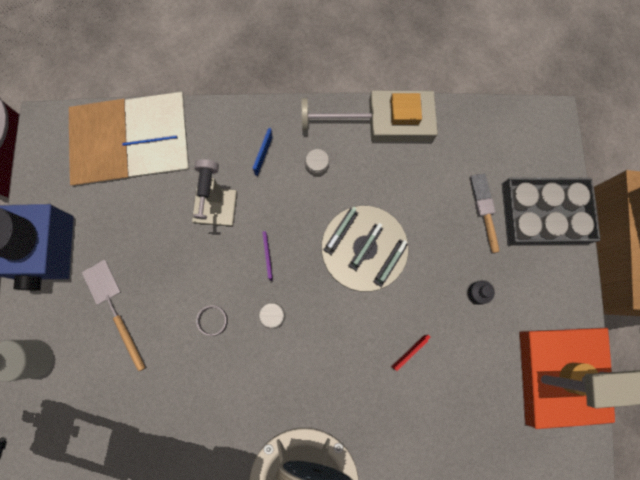

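View pics/scene0.png

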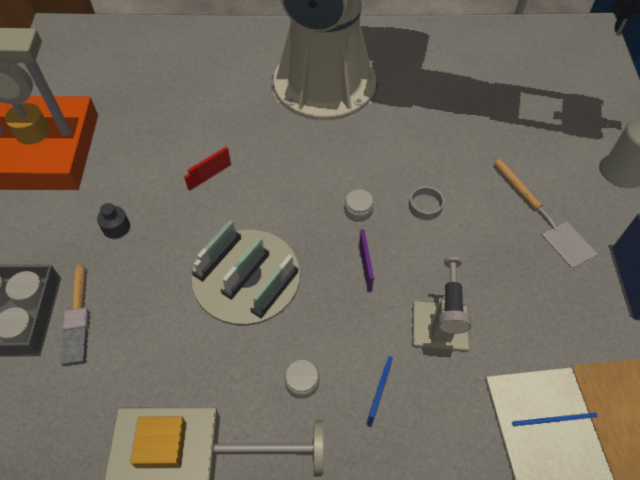

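Top view: the rack is at about (365,248) and the stand at about (212,205). In the scene view, the slide at (215,250) seems to have a notch at its lower-left end. I'll enlarge both views to check.

```bash
cat >> h.py <<'E'
from scipy.spatial.transform import Rotation as Ro
def campose(f):
    if 'eye' in f: return Ro.from_euler('xyz',f['rotation']).as_matrix(), np.array(f['eye'])
    s=f['s']; T=np.eye(4); T[:3,:3]=Ro.from_euler('xyz',s['tcp_rot']).as_matrix(); T[:3,3]=s['eef_pos']
    T=T@np.array(f['T_tool_cam']); return T[:3,:3],T[:3,3]
def K(f): return np.array([[f['fx'],0,f['cx']],[0,f['fy'],f['cy']],[0,0,1.]])
def ray(f,uv):
    p=cv2.undistortPoints(np.array(uv,float).reshape(-1,1,2),K(f),np.array(f['dist'])).reshape(-1,2)
    R,t=campose(f); return t,np.c_[p[:,0],-p[:,1],-np.ones(len(p))]@R.T
def onz(f,uv,z):
    t,d=ray(f,uv); return t+d*((z-t[2])/d[:,2])[:,None]
def proj(f,P):
    R,t=campose(f); c=(np.atleast_2d(P)-t)@R; c=c*[1,-1,-1]
    return cv2.projectPoints(c,np.zeros(3),np.zeros(3),K(f),np.array(f['dist']))[0].reshape(-1,2)
def cloud(f):
    v,u=np.mgrid[:480,:640]; uv=np.c_[u.ravel(),v.ravel()]
    t,d=ray(f,uv); return (t+d*f['z_map'].reshape(-1,1)).reshape(480,640,3)
def load(n): return pickle.load(open(n+'.pkl','rb'))
E
python3 - <<'E'
from h import *
a=load('top');b=load('scene')
rs=lambda i,x,y,w,h,k:cv2.resize(i[y:y+h,x:x+w],None,fx=k,fy=k,interpolation=cv2.INTER_CUBIC)
A=rs(a['img'],315,198,100,100,4);B=rs(b['img'],190,210,100,100,4)
cv2.imwrite('pics/rack.png',np.hstack([A,B]))
for f in(a,b):
    C=cloud(f); print(C[240,160],C[340,300])
    m=(C[...,2]>60)&(C[...,2]<80)&(C[...,0]>300)&(C[...,0]<650)&(C[...,1]>-260)&(C[...,1]<50)
    n,l,st,ce=cv2.connectedComponentsWithStats(m.astype('uint8'))
    for i in range(1,n):
        if st[i,4]>15: P=C[l==i];print(st[i],P.mean(0).round(1),P.min(0).round(),P.max(0).round())
C=cloud(a)
m=(C[...,2]>100)&(C[...,2]<170)&(C[...,0]>300)&(C[...,0]<750)&(C[...,1]>100)&(C[...,1]<450)
P=C[m];print(len(P),P.mean(0)); print(np.c_[np.argwhere(m)[::15],P[::15].round()].astype(int).tolist())
E
```

```text
[562.68148088 340.58882847   8.87060716] [322.01931832   4.78624504   2.46182924]
[328 207  28  41 172] [576.7 -94.4  67.6] [ 530. -127.   61.] [623. -62.  74.]
[354 223  28  42 169] [ 537.3 -152.3   67.6] [ 491. -186.   61.] [ 586. -120.   73.]
[380 244  26  38 164] [ 492.9 -207.    67.6] [ 451. -238.   61.] [ 535. -178.   73.]
[ 450.53701061 -334.81557157   -5.25570696] [ 6.71562572e+02 -4.72156949e+01 -1.88175688e-01]
[197 220  36  41 302] [ 496.4 -209.5   67.3] [ 450. -240.   60.] [ 538. -180.   75.]
[222 237  40  46 336] [ 540.5 -155.2   67.6] [ 492. -189.   60.] [ 585. -122.   74.]
[253 255  39  48 336] [580.2 -97.8  67.9] [ 531. -130.   60.] [626. -64.  75.]
834 [661.84323855 205.72875878 147.08646875]
[[160, 197, 709, 222, 161], [161, 198, 707, 219, 162], [162, 195, 707, 227, 154], [162, 210, 704, 193, 161], [163, 203, 701, 208, 164], [163, 218, 707, 179, 145], [164, 209, 700, 195, 160], [165, 200, 697, 214, 163], [165, 215, 701, 184, 151], [166, 205, 694, 203, 163], [167, 195, 695, 227, 155], [167, 210, 693, 193, 159], [168, 200, 693, 216, 154], [168, 215, 691, 182, 157], [1
[... 431 characters left out ...]
183, 204, 659, 206, 155], [184, 200, 658, 216, 150], [184, 215, 668, 189, 115], [185, 210, 659, 196, 140], [186, 206, 653, 202, 150], [187, 202, 650, 210, 156], [188, 198, 649, 220, 150], [188, 213, 656, 192, 126], [189, 210, 653, 198, 128], [190, 206, 645, 202, 149], [191, 202, 642, 210, 152], [192, 198, 640, 219, 151], [192, 213, 654, 196, 103], [193, 209, 641, 197, 140], [195, 197, 635, 222, 146], [196, 201, 635, 215, 138], [197, 207, 634, 203, 132], [200, 203, 624, 209, 145], [204, 199, 615, 217, 145], [207, 199, 608, 217, 146], [210, 199, 602, 218, 142], [213, 199, 595, 217, 145], [215, 194, 588, 225, 156], [216, 196, 587, 222, 151], [217, 197, 587, 222, 141], [218, 201, 586, 214, 137]]
```

View pics/rack.png

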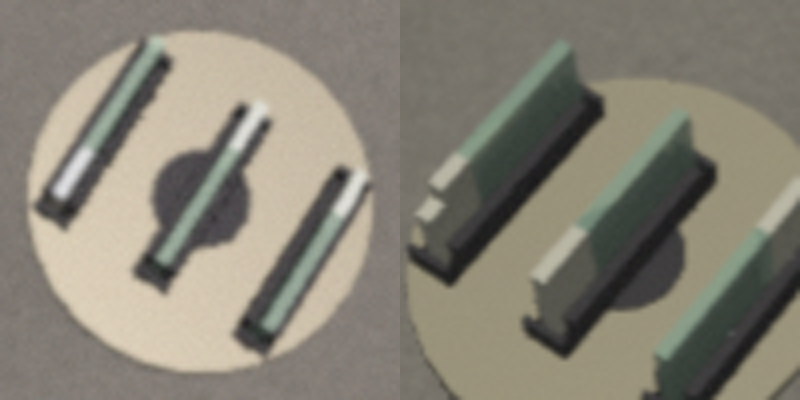

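The notched slide is the rack's slide nearest the robot, centred near (499,-211), with its frosted end pointing to about -34° in the world. Next I'll move above the stand and look with the wrist camera.

Emit:
apply_moves:
  deltas:
    - {"claw": -1,"delta_pos": [-5.2,-2.8,-0.4],"yaw": 0}
    - {"claw": -1,"delta_pos": [-5.2,-2.8,-0.4],"yaw": 0}
    - {"claw": -1,"delta_pos": [-5.2,-2.8,-0.4],"yaw": 0}
    - {"claw": -1,"delta_pos": [-5.2,-2.8,-0.4],"yaw": 0}
    - {"claw": -1,"delta_pos": [-5.2,-2.8,-0.4],"yaw": 0}
    - {"claw": -1,"delta_pos": [-5.2,-2.8,-0.4],"yaw": 0}
    - {"claw": -1,"delta_pos": [-5.2,-2.8,-0.4],"yaw": 0}
    - {"claw": -1,"delta_pos": [-5.2,-2.8,-0.4],"yaw": 0}

```text
clock: 1.15
eef_pos: [498.8, 292.2, 436.7]
tcp_rot: [3.142, -0.0, 2.908]
contact_force: [0.8, 1.0, 0.3]
opening: 0.999
grasp_force: 0.0
```

Emit:
apply_moves:
  deltas:
    - {"claw": -1,"delta_pos": [-5.2,-2.8,-0.4],"yaw": 0}
    - {"claw": -1,"delta_pos": [-5.2,-2.8,-0.4],"yaw": 0}
    - {"claw": -1,"delta_pos": [0,0,0],"yaw": -0.117}
    - {"claw": -1,"delta_pos": [0,0,0],"yaw": -0.117}
    - {"claw": -1,"delta_pos": [0,0,0],"yaw": 0}

```text
clock: 1.78
eef_pos: [585.8, 214.9, 444.3]
tcp_rot: [-3.141, -0.001, 3.141]
contact_force: [0.3, 0.3, 0.8]
opening: 0.997
grasp_force: 0.0
```

```bash
python3 - <<'E'
from h import *
f=grab('wrist'); s=f['s'];print(s['clock'],s['eef_pos'],s['tcp_rot'],s['qpos']); cv2.imwrite('pics/w1.png',f['img'])
C=cloud(f)
# sleeve/stop rows: slice by height
m=(C[...,2]>120)&(C[...,2]<160)&(f['z_map']>0)
P=C[m]; print(len(P))
for x in range(570,720,6):
    q=P[(P[:,0]>=x)&(P[:,0]<x+6)]
    if len(q)>5: print(x,len(q),q[:,1].min().round(1),q[:,1].max().round(1),q[:,2].max().round(1))
E
```

```text
1.775 [585.81006975 214.91952496 444.33526757] [-3.14139755e+00 -6.16272916e-04  3.14066108e+00] [ 3.49217591e-01  3.17953448e-01  1.59283435e+00  2.98373703e-05
  1.23145066e+00 -1.22065716e+00]
5787
582 479 199.7 228.7 157.2
588 206 199.8 228.7 156.7
594 95 208.9 218.2 146.2
600 114 208.1 217.5 146.2
606 104 207.3 216.8 146.7
612 103 206.6 216.8 146.3
618 106 206.6 216.1 146.7
624 105 205.8 215.4 146.9
630 463 196.1 222.9 155.0
636 281 196.0 222.8 155.3
642 273 195.1 222.8 155.4
648 293 190.6 222.1 155.2
654 331 189.9 225.2 155.7
660 315 189.0 225.1 156.5
666 306 189.0 224.4 155.4
672 308 188.0 223.7 155.8
678 253 189.7 223.7 155.5
684 233 191.2 218.6 155.6
690 1099 178.6 229.8 159.9
696 151 178.9 229.8 159.9
702 129 177.2 229.0 160.0
708 40 181.7 228.2 159.9
```

View pics/w1.png

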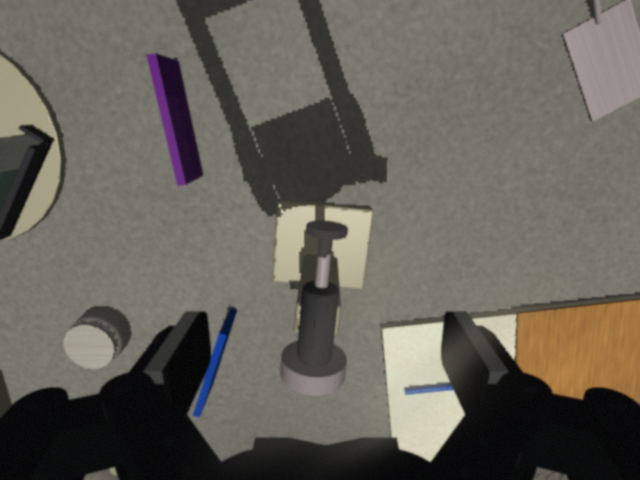

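Wrist view: the stop disc is at (326,230), with the rod and sleeve running down to (315,370). The stop face is at about (582.5,215,140), and the press direction is about -5.5° in the world. Next I'll move over the rack.

Emit:
apply_moves:
  deltas:
    - {"claw": -1,"delta_pos": [1.1,-5.3,1.1],"yaw": 0}
    - {"claw": -1,"delta_pos": [1.1,-5.3,1.1],"yaw": 0}
    - {"claw": -1,"delta_pos": [1.1,-5.3,1.1],"yaw": 0}
    - {"claw": -1,"delta_pos": [1.1,-5.3,1.1],"yaw": 0}
    - {"claw": -1,"delta_pos": [1.1,-5.3,1.1],"yaw": 0}
    - {"claw": -1,"delta_pos": [1.1,-5.3,1.1],"yaw": 0}
    - {"claw": -1,"delta_pos": [1.1,-5.3,1.1],"yaw": 0}
    - {"claw": -1,"delta_pos": [1.1,-5.3,1.1],"yaw": 0}

```text
clock: 2.82
eef_pos: [497.4, -210.3, 356.6]
tcp_rot: [-3.141, 0.001, 3.14]
contact_force: [0.9, 0.2, 0.4]
opening: 0.998
grasp_force: 0.0
```

Emit:
apply_moves:
  deltas:
    - {"claw": -1,"delta_pos": [0,0,0],"yaw": 0.15}
    - {"claw": -1,"delta_pos": [0,0,0],"yaw": 0.15}
    - {"claw": -1,"delta_pos": [0,0,0],"yaw": 0.15}
    - {"claw": -1,"delta_pos": [0,0,0],"yaw": 0.15}
    - {"claw": -1,"delta_pos": [0,0,0],"yaw": 0}
    - {"claw": -1,"delta_pos": [0,0,0],"yaw": 0}

```text
clock: 3.58
eef_pos: [497.9, -208.7, 356.7]
tcp_rot: [-3.142, 0.0, 2.544]
contact_force: [0.7, 0.5, 0.2]
opening: 1.001
grasp_force: 0.0
```

```bash
cp wrist.pkl stand.pkl; python3 - <<'E'
from h import *
f=load('stand');C=cloud(f)
m=(C[...,2]>132)&(C[...,2]<160)&(C[...,0]>592)&(C[...,0]<680);P=C[m]
xs=[];ys=[]
for x in range(594,680,4):
    if 622<x<634: continue
    q=P[(P[:,0]>=x)&(P[:,0]<x+4)&(P[:,2]>P[(P[:,0]>=x)&(P[:,0]<x+4)][:,2].max()-6)]
    xs.append(x+2);ys.append((q[:,1].min()+q[:,1].max())/2)
print('axis',np.polyfit(xs,ys,1),np.round(ys,1))
d=C[(C[...,2]>146)&(C[...,2]<160)&(C[...,0]<600)&(C[...,0]>560)];print('disc',d.min(0),d.max(0),np.percentile(d[:,0],[2,50,98]))
f=grab('wrist'); s=f['s'];print(s['clock'],s['eef_pos'],s['tcp_rot'],s['qpos']); cv2.imwrite('pics/w2.png',f['img'])
C=cloud(f)
m=(C[...,2]>64)&(C[...,2]<76)&(C[...,0]<650)
n,l,st,ce=cv2.connectedComponentsWithStats(m.astype('uint8'))
for i in range(1,n):
    if st[i,4]>100:
        uv=np.argwhere(l==i)[:,::-1]
        P=onz(f,uv,69)[:,:2]; (c,wh,a)=cv2.minAreaRect(P.astype('float32')); print(st[i],np.round(c,1),np.round(wh,1),a, C[l==i].mean(0).round(1))
E
```

```text
axis [-9.09008650e-02  2.67609282e+02] [213.5 213.1 212.8 212.1 212.1 211.3 211.3 210.6 209.9 209.9 209.1 208.4
 208.7 208.  207.6 207.2 206.8 206.4 206.4 205.6]
disc [584.6040274  200.65604125 146.04969816] [599.76248584 227.8302459  157.15054856] [584.98011131 587.72326054 592.16049883]
3.575 [ 497.88694982 -208.69373346  356.69868783] [-3.14156644e+00  3.21709660e-06  2.54432108e+00] [-3.99683039e-01  2.74989316e-01  1.86260096e+00 -3.12217256e-05
  1.00400437e+00 -1.37319103e+00]
[ 414  151   25  158 2179] [ 537.6 -155.6] [  9.5 110.1] 56.208744049072266 [ 534.8 -153.6   68.9]
[ 510  151   40  158 2516] [576.3 -98.6] [ 11.6 110.4] 56.0824089050293 [573.8 -96.4  68.7]
[ 315  152   14  142 1691] [ 494. -210.] [ 8.  97.7] 56.3945198059082 [ 492.1 -208.7   69.3]
[   3  292   42   37 1159] [ 425.1 -423.6] [30.5 27.2] 89.25263214111328 [ 425.  -424.6   68.1]
```

View pics/w2.png

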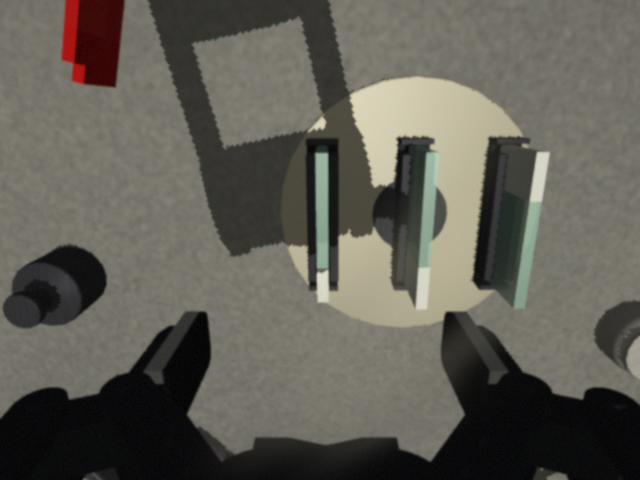

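Wrist view: the notched slide stands at column 320, rows 150–300, with its frosted end at (322,290). Its full centre works out at (499,-213), angle 56.2°, which agrees with the spacing to the two blanks. I'll descend with the gripper half open and grip it.

Emit:
apply_moves:
  deltas:
    - {"claw": 0,"delta_pos": [-0.35,-0.32,0],"yaw": -0.007}
    - {"claw": 0,"delta_pos": [0,0,3],"yaw": 0}
    - {"claw": 0,"delta_pos": [0,0,3.5],"yaw": 0}
    - {"claw": 0,"delta_pos": [0,0,3.5],"yaw": 0}
    - {"claw": 0,"delta_pos": [0,0,2.5],"yaw": 0}
    - {"claw": 0,"delta_pos": [0,0,1.4],"yaw": 0}
    - {"claw": 0,"delta_pos": [0,0,0.6],"yaw": 0}
    - {"claw": 0,"delta_pos": [0,0,0],"yaw": 0}
  grip_force: 30

```text
clock: 4.62
eef_pos: [499.2, -213.6, 211.9]
tcp_rot: [3.142, 0.0, 2.549]
contact_force: [0.1, 1.0, 0.1]
opening: 0.498
grasp_force: 0.0
```

Emit:
apply_moves:
  deltas:
    - {"claw": 0.6,"delta_pos": [0,0,0],"yaw": 0}
    - {"claw": 0.7,"delta_pos": [0,0,0],"yaw": 0}
    - {"claw": 1,"delta_pos": [0,0,0],"yaw": 0}
    - {"claw": 1,"delta_pos": [0,0,0],"yaw": 0}
    - {"claw": 1,"delta_pos": [0,0,0],"yaw": 0}
    - {"claw": 1,"delta_pos": [0,0,0],"yaw": 0}

```text
clock: 5.38
eef_pos: [499.2, -213.6, 212.3]
tcp_rot: [3.141, 0.001, 2.549]
contact_force: [-0.7, 0.3, 6.2]
opening: 0.087
grasp_force: 34.3
```

Emit:
apply_moves:
  deltas:
    - {"claw": 1,"delta_pos": [0,0,-0.5],"yaw": 0}
    - {"claw": 1,"delta_pos": [0,0,-1],"yaw": 0}
    - {"claw": 1,"delta_pos": [0,0,-2],"yaw": 0}
    - {"claw": 1,"delta_pos": [0,0,-3],"yaw": 0}
    - {"claw": 1,"delta_pos": [0,0,-3],"yaw": 0}
    - {"claw": 1,"delta_pos": [0,0,-2.5],"yaw": 0}
    - {"claw": 1,"delta_pos": [0,0,-1],"yaw": 0}
    - {"claw": 1,"delta_pos": [0,0,0],"yaw": 0}
  grip_force: 40

```text
clock: 6.38
eef_pos: [498.9, -213.5, 342.1]
tcp_rot: [3.141, 0.001, 2.549]
contact_force: [-1.0, -1.1, -1.7]
opening: 0.084
grasp_force: 39.1
```

```bash
python3 - <<'E'
from h import *
f=load('top')
for n,u in dict(ring_top=(211,306),purple_lo=(271,279),purple_hi=(264,233),knob=(271,316),spat=(115,300),spat2=(120,265),base_bl=(194,222),base_br=(235,226),cand=(190,268)).items(): print(n,onz(f,[u],0)[0].round())
s=r.sense();print(s['eef_pos'],s['opening'],s['contact_force'])
g=grab('wrist');C=cloud(g);cv2.imwrite('pics/w3.png',g['img'])
E
```

```text
ring_top [404. 215.   0.]
purple_lo [466.  72.   0.]
purple_hi [578.  89.   0.]
knob [379.  72.   0.]
spat [419. 448.   0.]
spat2 [504. 440.   0.]
base_bl [608. 261.   0.]
base_br [597. 160.   0.]
cand [495. 267.   0.]
[ 498.9390405  -213.49576385  342.13745805] 0.08416836399264926 [-0.99655025 -1.0740541  -1.71251087]
```

View pics/w3.png

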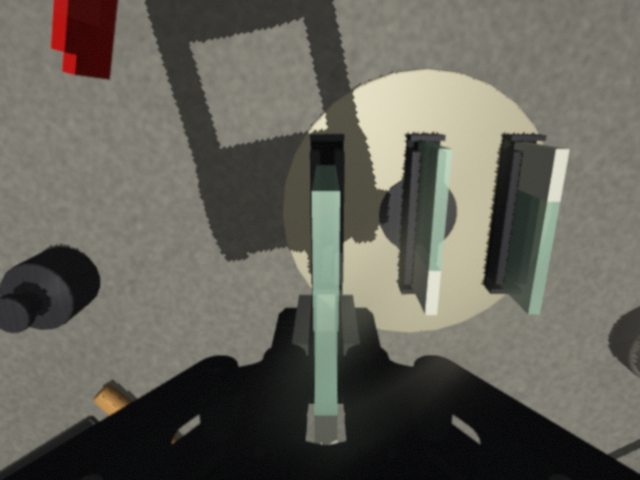

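The slide is held level, its slot is empty and both blanks still stand. Next I'll carry it to the clear table in front of the stand and turn it to the final heading.

Emit:
apply_moves:
  deltas:
    - {"claw": 1,"delta_pos": [3.18,4.53,0],"yaw": 0}
    - {"claw": 1,"delta_pos": [3.18,4.53,0],"yaw": 0}
    - {"claw": 1,"delta_pos": [3.18,4.53,0],"yaw": 0}
    - {"claw": 1,"delta_pos": [3.18,4.53,0],"yaw": 0}
    - {"claw": 1,"delta_pos": [3.18,4.53,0],"yaw": 0}
    - {"claw": 1,"delta_pos": [3.18,4.53,0],"yaw": 0}
    - {"claw": 1,"delta_pos": [3.18,4.53,0],"yaw": 0}
    - {"claw": 1,"delta_pos": [3.18,4.53,0],"yaw": 0}

```text
clock: 7.42
eef_pos: [489.8, 230.9, 340.4]
tcp_rot: [-3.14, -0.001, 2.549]
contact_force: [1.2, -0.2, -1.1]
opening: 0.085
grasp_force: 39.3
```

Emit:
apply_moves:
  deltas:
    - {"claw": 1,"delta_pos": [0,0,0],"yaw": -0.126}
    - {"claw": 1,"delta_pos": [0,0,0],"yaw": -0.126}
    - {"claw": 1,"delta_pos": [0,0,0],"yaw": -0.125}
    - {"claw": 1,"delta_pos": [0,0,0],"yaw": -0.125}
    - {"claw": 1,"delta_pos": [0,0,4],"yaw": 0}
    - {"claw": 1,"delta_pos": [0,0,4],"yaw": 0}
    - {"claw": 1,"delta_pos": [0,0,4],"yaw": 0}
    - {"claw": 1,"delta_pos": [0,0,1],"yaw": 0}

```text
clock: 8.43
eef_pos: [488.9, 228.5, 208.5]
tcp_rot: [-3.138, -0.005, 3.051]
contact_force: [-0.2, -0.2, -1.0]
opening: 0.083
grasp_force: 39.4
```

Emit:
apply_moves:
  deltas:
    - {"claw": 1,"delta_pos": [0,0,0.4],"yaw": 0}
    - {"claw": 1,"delta_pos": [0,0,0.2],"yaw": 0}
    - {"claw": 1,"delta_pos": [0,0,0.2],"yaw": 0}
    - {"claw": 1,"delta_pos": [0,0,0.2],"yaw": 0}
    - {"claw": 1,"delta_pos": [0,0,0],"yaw": 0}

```text
clock: 9.05
eef_pos: [490.5, 229.2, 201.9]
tcp_rot: [3.141, 0.0, 3.051]
contact_force: [1.0, -0.3, -1.0]
opening: 0.088
grasp_force: 39.4
```

Emit:
apply_moves:
  deltas:
    - {"claw": 1,"delta_pos": [0,0,0.1],"yaw": 0}
    - {"claw": 1,"delta_pos": [0,0,0.1],"yaw": 0}
    - {"claw": 1,"delta_pos": [0,0,0.1],"yaw": 0}
    - {"claw": 1,"delta_pos": [0,0,0],"yaw": 0}

```text
clock: 9.55
eef_pos: [490.3, 229.2, 198.5]
tcp_rot: [-3.141, -0.0, 3.051]
contact_force: [-0.1, -0.3, -1.9]
opening: 0.085
grasp_force: 39.4
```

Emit:
apply_moves:
  deltas:
    - {"claw": 1,"delta_pos": [0,0,0.1],"yaw": 0}
    - {"claw": 1,"delta_pos": [0,0,0],"yaw": 0}

```text
clock: 9.8
eef_pos: [490.4, 229.2, 198.3]
tcp_rot: [3.142, 0.0, 3.051]
contact_force: [-3.4, -1.2, 8.5]
opening: 0.084
grasp_force: 40.9
```

The slide is on the table. Next I'll open in small steps while shifting +y, so the -y finger tips the slide and it leans on the retreating +y finger. That leaves the label up.

Emit:
apply_moves:
  deltas:
    - {"claw": 0.65,"delta_pos": [0,0,0],"yaw": 0}
    - {"claw": 0.65,"delta_pos": [0,0,0],"yaw": 0}
    - {"claw": 0.5,"delta_pos": [0,0.4,0],"yaw": 0}
    - {"claw": 0.5,"delta_pos": [0,0.4,0],"yaw": 0}
    - {"claw": 0.3,"delta_pos": [0,0.4,0],"yaw": 0}
    - {"claw": 0.2,"delta_pos": [0,0.4,0],"yaw": 0}
    - {"claw": 0.1,"delta_pos": [0,0.4,0],"yaw": 0}
    - {"claw": 0.0,"delta_pos": [0,0.4,0],"yaw": 0}

```text
clock: 10.8
eef_pos: [492.6, 253.4, 197.7]
tcp_rot: [3.142, 0.0, 3.051]
contact_force: [0.1, 0.8, -0.3]
opening: 0.5
grasp_force: 0.1
```

Emit:
apply_moves:
  deltas:
    - {"claw": -0.2,"delta_pos": [0,0.5,0],"yaw": 0}
    - {"claw": -0.4,"delta_pos": [0,0.5,0],"yaw": 0}
    - {"claw": -0.6,"delta_pos": [0,0.5,0],"yaw": 0}
    - {"claw": -0.8,"delta_pos": [0,0.5,0],"yaw": 0}
    - {"claw": -1,"delta_pos": [0,0.5,0],"yaw": 0}
    - {"claw": -1,"delta_pos": [0,0.2,0],"yaw": 0}
    - {"claw": -1,"delta_pos": [0,0,0],"yaw": 0}

```text
clock: 11.68
eef_pos: [495.0, 280.1, 197.7]
tcp_rot: [-3.142, -0.0, 3.051]
contact_force: [-0.2, 0.9, -0.0]
opening: 0.997
grasp_force: 0.0
```

```bash
python3 - <<'E'
from h import *
f=grab('top');g=grab('wrist');print(g['s']['eef_pos'])
A=cv2.resize(f['img'][180:320,140:290],(600,560),interpolation=cv2.INTER_CUBIC)
cv2.imwrite('pics/t4.png',g['img'])
E
```

```text
[494.98454429 279.9583266  197.63884349]
```

View pics/t4.png

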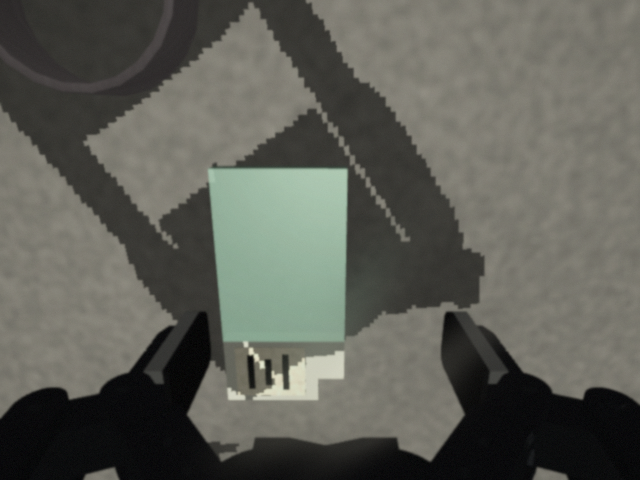

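The slide lies flat and label up between the fingers, with the frosted end and notch toward the stand at (345,360). Next I'll measure its rectangle at z=8.

```bash
python3 - <<'E'
from h import *
g=load('wrist');im=g['img'].astype(int);C=cloud(g)
m=((C[...,2]>5)&(C[...,2]<14)).astype('uint8')
m[:, :200]=0;m[:,360:]=0;m[:155]=0;m[402:]=0
m=cv2.morphologyEx(m,cv2.MORPH_OPEN,np.ones((5,5)))
green=((im[...,1]-im[...,2]>15)&(np.arange(480)[:,None]>155)&(np.arange(480)[:,None]<350)).astype('uint8')
for k in(m,green):
    n,l,st,ce=cv2.connectedComponentsWithStats(k);i=1+st[1:,4].argmax();print(st[i])
    uv=np.argwhere(l==i)[:,::-1]
    P=onz(g,uv,8)[:,:2];print(cv2.minAreaRect(P.astype('float32')),C[l==i].mean(0))
E
```

```text
[  208   167   139   233 28981]
((492.4561767578125, 259.6239318847656), (55.259639739990234, 110.62857055664062), 84.79344940185547) [485.90589992 259.89878545   8.40665041]
[  208   167   140   175 22767]
((476.5667419433594, 261.1330261230469), (55.396732330322266, 78.64297485351562), 84.85208892822266) [473.6005043  261.52910946   9.0223874 ]
```

Emit:
apply_moves:
  deltas:
    - {"claw": -1,"delta_pos": [0.06,-1.0,0],"yaw": 0}
    - {"claw": -1,"delta_pos": [0,-1.05,0],"yaw": 0}
    - {"claw": -1,"delta_pos": [0,0,1.2],"yaw": 0}
    - {"claw": -1,"delta_pos": [0,0,1.2],"yaw": 0}
    - {"claw": -0.46,"delta_pos": [0,0,0.3],"yaw": 0}
    - {"claw": -0.46,"delta_pos": [0,0,0],"yaw": 0}
    - {"claw": -0.46,"delta_pos": [0,0,0],"yaw": 0}

```text
clock: 12.65
eef_pos: [492.7, 259.9, 170.8]
tcp_rot: [3.141, 0.0, 3.051]
contact_force: [-0.2, 0.0, -0.6]
opening: 0.731
grasp_force: 0.0
```

```bash
python3 - <<'E'
from h import *
g=grab('wrist');s=g['s'];print(s['eef_pos'],s['opening'],s['contact_force']);C=cloud(g);cv2.imwrite('pics/w5.png',g['img'])
R=Ro.from_euler('xyz',s['tcp_rot']).as_matrix();T=(C-s['eef_pos'])@R
q=T[(g['z_map']>0)&(T[...,2]>120)&(abs(T[...,0])<14)&(abs(T[...,1])>29)&(abs(T[...,1])<45)&(C[...,2]>1.5)]
for sg in(-1,1):
    p=q[q[:,1]*sg>0];print(len(p),p[:,2].max() if len(p) else 0,np.percentile(p[:,2],[50,90,98]) if len(p) else 0,abs(p[:,1]).min() if len(p) else 0)
E
```

```text
[492.69226269 259.86283786 170.78809409] 0.7308198455905277 [-0.24712902  0.01472118 -0.58921459]
4281 169.27742683620897 [139.90931053 158.95578992 165.90621546] 29.05652106137517
4445 169.26592167614112 [139.79356971 158.30988575 164.51919092] 29.129439096729804
```

View pics/w5.png

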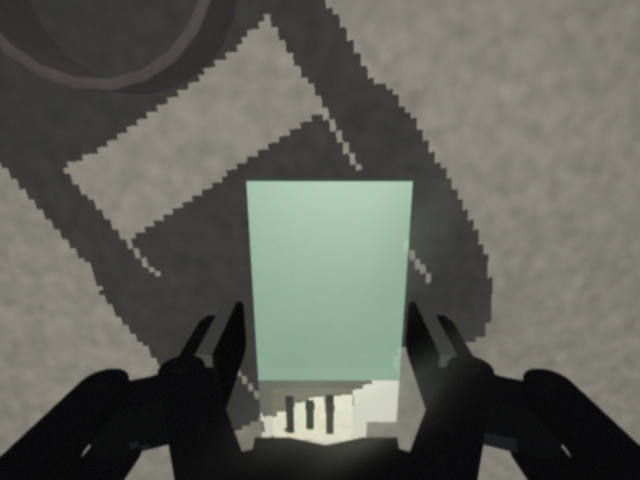

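Slide is centred between the pads and the tips are about 4 mm above the table. I'll lower 2 mm and grip.

Emit:
apply_moves:
  deltas:
    - {"claw": -0.46,"delta_pos": [0,0,0.2],"yaw": 0}
    - {"claw": -0.3,"delta_pos": [0,0,0],"yaw": 0}
    - {"claw": -0.2,"delta_pos": [0,0,0],"yaw": 0}
    - {"claw": 0,"delta_pos": [0,0,0],"yaw": 0}
    - {"claw": 1,"delta_pos": [0,0,0],"yaw": 0}
    - {"claw": 1,"delta_pos": [0,0,0],"yaw": 0}
  grip_force: 45

```text
clock: 13.45
eef_pos: [492.9, 259.9, 169.8]
tcp_rot: [3.141, 0.001, 3.051]
contact_force: [-3.0, -0.5, 13.1]
opening: 0.626
grasp_force: 50.6
```

Emit:
apply_moves:
  deltas:
    - {"claw": 1,"delta_pos": [0,0,-0.3],"yaw": 0}
    - {"claw": 1,"delta_pos": [0,0,-1],"yaw": 0}
    - {"claw": 1,"delta_pos": [0,0,-2],"yaw": 0}
    - {"claw": 1,"delta_pos": [0,0,-3],"yaw": 0}
    - {"claw": 1,"delta_pos": [0,0,-3],"yaw": 0}
    - {"claw": 1,"delta_pos": [0,0,-2.5],"yaw": 0}
    - {"claw": 1,"delta_pos": [0,0,-1.5],"yaw": 0}
    - {"claw": 1,"delta_pos": [0,0,0],"yaw": 0}

```text
clock: 14.45
eef_pos: [492.8, 259.7, 302.7]
tcp_rot: [3.141, 0.002, 3.051]
contact_force: [-0.1, -0.1, -1.3]
opening: 0.627
grasp_force: 47.6
```

```bash
python3 - <<'E'
from h import *
g=grab('wrist');s=g['s'];print(s['clock'],s['eef_pos'],s['tcp_rot'],s['opening'],s['contact_force'],s['qpos']);C=cloud(g);im=g['img'].astype(int)
R=Ro.from_euler('xyz',s['tcp_rot']).as_matrix();T=(C-s['eef_pos'])@R
m=((g['z_map']>0)&(T[...,2]>148)&(T[...,2]<175)&(abs(T[...,1])<29)).astype('uint8')
n,l,st,ce=cv2.connectedComponentsWithStats(m);i=1+st[1:,4].argmax();print(st[i])
q=T[l==i];p=q[(q[:,0]>15)&(q[:,0]<50)&(abs(q[:,1])<22)]
A=np.c_[p[:,:2],np.ones(len(p))];print('plane tool z(x,y)',np.linalg.lstsq(A,p[:,2],rcond=None)[0],q.min(0),q.max(0))
zt=np.median(p[:,2]);uv=np.argwhere(l==i)[:,::-1]
P=onz(g,uv,s['eef_pos'][2]-zt)[:,:2];print(zt,cv2.minAreaRect(P.astype('float32')))
cv2.imwrite('pics/w6.png',g['img'])
b=grab('scene');cv2.imwrite('pics/s6.png',cv2.resize(b['img'][200:400,340:540],(600,600),interpolation=cv2.INTER_CUBIC))
E
```

```text
14.45 [492.82198641 259.74897828 302.65520424] [3.14056030e+00 1.63868897e-03 3.05081976e+00] 0.6265660603911052 [-0.1479274  -0.14143023 -1.34345191] [ 4.82377919e-01  3.68770885e-01  1.86959456e+00 -2.70965072e-05
  9.01290558e-01 -9.97629563e-01]
[  242   177   175   268 40195]
plane tool z(x,y) [1.51231043e-04 4.78707422e-04 1.61460673e+02] [-53.96327836 -28.98557121 148.00413391] [ 55.68823875  28.99651767 170.10935576]
161.46478306236338 ((491.6586608886719, 260.04425048828125), (64.02186584472656, 110.2562026977539), 84.86715698242188)
```

View pics/s6.png

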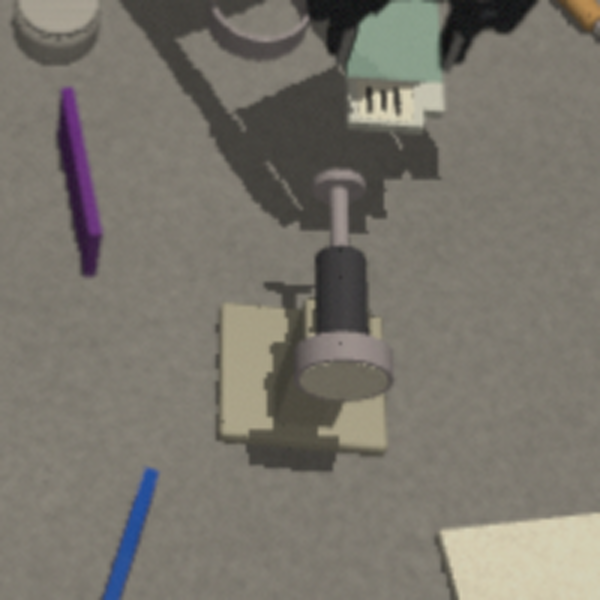

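The label is up and the slide is level (tool-plane tilt below 0.001), gripped across its width. In the scene view the stop disc at (340,183) is ahead of the frosted end at (385,125). Next I'll raise 3 mm, shift onto the stop axis and close most of the gap.

Emit:
apply_moves:
  deltas:
    - {"claw": 1,"delta_pos": [0,-1.2,-0.3],"yaw": 0}
    - {"claw": 1,"delta_pos": [0,-1.4,0],"yaw": 0}
    - {"claw": 1,"delta_pos": [0,-1.08,0],"yaw": 0}
    - {"claw": 1,"delta_pos": [-1,0,0],"yaw": 0}
    - {"claw": 1,"delta_pos": [-1,0,0],"yaw": 0}
    - {"claw": 1,"delta_pos": [-0.8,0,0],"yaw": 0}
    - {"claw": 1,"delta_pos": [-0.2,0,0],"yaw": 0}
    - {"claw": 1,"delta_pos": [0,0,0],"yaw": 0}

```text
clock: 15.55
eef_pos: [519.2, 220.4, 304.5]
tcp_rot: [-3.141, -0.0, 3.051]
contact_force: [-0.6, -0.1, -1.5]
opening: 0.627
grasp_force: 47.5
```

```bash
python3 - <<'E'
from h import *
s=r.sense();print(s['clock'],s['eef_pos'],s['tcp_rot'],s['contact_force'])
b=grab('scene');C=cloud(b)
cv2.imwrite('pics/s7.png',cv2.resize(b['img'][230:340,400:510],(660,600),interpolation=cv2.INTER_CUBIC))
for n,(u,v) in {'px':(b['img'][230:340,400:510].shape[:2])}.items(): pass
d=np.array([.9959,-.0905,0]);e=np.array([.0905,.9959,0])
m=(C[...,2]>120)&(C[...,2]<160)&(b['z_map']>0)&(C[...,0]>520)&(C[...,0]<720)&(C[...,1]>150)&(C[...,1]<300)
P=C[m];a=P@d;y=P@e
for k in range(int(a.min()),int(a.max()),4):
    w=(a>=k)&(a<k+4)
    if w.sum()>3: print(k,w.sum(),y[w].min().round(1),y[w].max().round(1),P[w][:,2].max().round(1))
E
```

```text
15.55 [519.18406343 220.37191326 304.51443327] [-3.14143968e+00 -3.18205572e-04  3.05088252e+00] [-0.58026116 -0.14902673 -1.50306244]
495 24 257.9 293.2 159.9
499 71 226.1 306.3 159.9
503 107 226.8 305.4 160.0
507 95 232.9 299.2 159.8
511 65 238.8 296.0 157.2
515 57 238.8 292.0 146.5
519 61 238.8 291.9 148.5
523 60 238.9 293.3 146.8
527 70 238.9 293.3 147.0
531 61 238.9 292.8 145.5
535 68 238.8 293.0 147.5
539 63 238.4 292.7 147.6
543 56 238.8 280.7 146.6
547 70 238.9 281.5 148.4
551 48 238.7 280.1 147.3
563 21 252.8 280.6 155.4
567 100 253.1 282.4 157.0
571 31 254.3 280.3 157.6
575 12 262.5 271.1 146.7
579 13 262.6 270.8 148.4
583 10 262.7 270.9 146.5
587 16 262.8 270.8 147.0
591 11 262.5 270.6 148.0
595 10 262.4 270.5 146.6
599 13 261.7 270.6 148.7
603 14 262.2 270.7 147.1
611 17 253.7 279.0 154.9
615 34 253.8 279.0 156.8
619 41 253.4 278.9 156.7
623 35 253.6 279.2 155.7
627 35 253.3 278.4 156.1
631 44 249.4 278.3 158.0
635 45 249.7 280.6 156.2
639 48 248.9 280.6 157.5
643 47 249.1 280.9 156.9
647 47 248.8 280.5 157.0
651 47 249.0 278.0 156.4
655 48 249.3 279.9 156.8
659 35 252.8 277.1 158.4
663 21 254.8 278.6 156.7
671 28 241.6 291.0 159.8
675 20 241.3 290.7 159.5
679 29 241.2 290.5 159.6
683 56 241.3 291.5 159.4
687 286 240.9 291.9 159.9
```

View pics/s7.png

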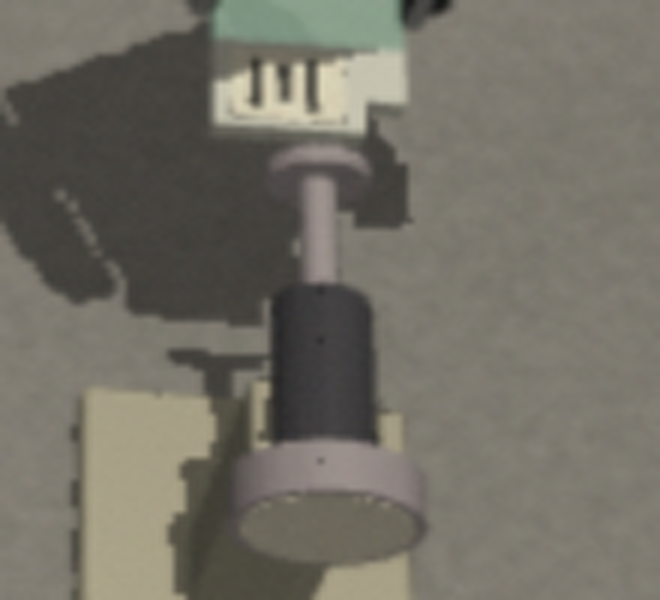

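The slide is laterally within 0.6 mm of the stop axis, with about 11 mm of gap left. I'll make small corrections and creep in.

Emit:
apply_moves:
  deltas:
    - {"claw": 1,"delta_pos": [-0.3,0.05,-0.1],"yaw": 0}
    - {"claw": 1,"delta_pos": [-0.3,0,0],"yaw": 0}
    - {"claw": 1,"delta_pos": [-0.2,0,0],"yaw": 0}
    - {"claw": 1,"delta_pos": [0,0,0],"yaw": 0}
    - {"claw": 1,"delta_pos": [0,0,0],"yaw": 0}

```text
clock: 16.23
eef_pos: [527.1, 220.0, 305.6]
tcp_rot: [-3.142, -0.0, 3.051]
contact_force: [-0.6, -0.1, -0.5]
opening: 0.626
grasp_force: 47.5
```

Emit:
apply_moves:
  deltas:
    - {"claw": 1,"delta_pos": [-0.2,0,0],"yaw": 0}
    - {"claw": 1,"delta_pos": [0,0,0],"yaw": 0}
    - {"claw": 1,"delta_pos": [0,0,0],"yaw": 0}

```text
clock: 16.6
eef_pos: [529.1, 219.9, 305.7]
tcp_rot: [-3.142, -0.0, 3.051]
contact_force: [0.7, 0.6, -1.2]
opening: 0.626
grasp_force: 47.5
```

Emit:
apply_moves:
  deltas:
    - {"claw": 1,"delta_pos": [-0.2,0,0],"yaw": 0}
    - {"claw": 1,"delta_pos": [0,0,0],"yaw": 0}
    - {"claw": 1,"delta_pos": [0,0,0],"yaw": 0}

```text
clock: 16.98
eef_pos: [531.1, 219.7, 305.6]
tcp_rot: [-3.142, -0.0, 3.051]
contact_force: [-0.1, -0.2, -1.2]
opening: 0.622
grasp_force: 47.5
```

```bash
cp scene.pkl scene_free.pkl; cat > meas.py <<'E'
from h import *
s=r.sense();print(s['clock'],s['eef_pos'],s['tcp_rot'],s['contact_force'])
d=np.array([.9959,-.0905,0]);e=np.array([.0905,.9959,0])
print('tcp along',s['eef_pos']@d)
fr=[load('scene_free')]+[grab('scene') for _ in range(3)]
for b in fr:
    C=cloud(b);a=C@d;y=C@e;z=C[...,2];ok=b['z_map']>0
    D=ok&(z>149)&(z<162)&(a>545)&(a<600)&(abs(y-267)<13)
    sl=ok&(z>130)&(z<152)&(a>525)&(a<600)&(y>241)&(y<250)
    top=sl&(a<550); cr=ok&(abs(y-266.5)<3)&(a>615)&(a<655)&(z>145)&(z<165); rod=ok&(abs(y-266.5)<2.5)&(a>582)&(a<602)&(z>135)&(z<155)
    print('disc',D.sum(),a[D].mean().round(2),np.percentile(a[D],[10,90]).round(1),y[D].mean().round(1),'slide end',np.percentile(a[sl],98).round(1),'top z',np.median(z[top]).round(1),'sleeve',np.median(z[cr]).round(1),'rod',np.median(z[rod]).round(1))
E
python3 meas.py
```

```text
16.975 [531.12507985 219.66570043 305.6466622 ] [-3.14151596e+00 -8.08902844e-05  3.05079364e+00] [-0.1237342  -0.18844369 -1.1683971 ]
tcp along 509.06772112903
disc 60 568.83 [565.9 571.3] 266.9 slide end 552.7 top z 143.4 sleeve 153.8 rod 145.2
disc 55 568.5 [565.6 571.1] 266.9 slide end 564.6 top z 144.3 sleeve 153.7 rod 145.2
disc 57 568.89 [565.5 571.3] 266.8 slide end 563.4 top z 144.2 sleeve 153.9 rod 144.3
disc 56 568.55 [566.  570.9] 267.2 slide end 563.9 top z 144.2 sleeve 154.1 rod 144.5
```

Emit:
apply_moves:
  deltas:
    - {"claw": 1,"delta_pos": [-0.1,0,0],"yaw": 0}
    - {"claw": 1,"delta_pos": [-0.1,0,0],"yaw": 0}
    - {"claw": 1,"delta_pos": [-0.1,0,0],"yaw": 0}
    - {"claw": 1,"delta_pos": [-0.1,0,0],"yaw": 0}
    - {"claw": 1,"delta_pos": [-0.1,0,0],"yaw": 0}
    - {"claw": 1,"delta_pos": [0,0,0],"yaw": 0}
    - {"claw": 1,"delta_pos": [0,0,0],"yaw": 0}

```text
clock: 18.0
eef_pos: [536.0, 219.2, 305.6]
tcp_rot: [-3.141, -0.0, 3.051]
contact_force: [-1.2, 0.5, -1.8]
opening: 0.631
grasp_force: 47.6
```

```bash
python3 meas.py
```

```text
18.0 [536.03885419 219.2301069  305.62459975] [-3.14148874e+00 -1.87470207e-04  3.05084242e+00] [-1.20645679  0.48164292 -1.81631392]
tcp along 514.0007702174235
disc 60 568.83 [565.9 571.3] 266.9 slide end 552.7 top z 143.4 sleeve 153.8 rod 145.2
disc 58 572.59 [569.9 575.1] 266.5 slide end 569.3 top z 144.3 sleeve 154.1 rod 144.9
disc 60 572.51 [569.7 575.4] 266.7 slide end 569.8 top z 143.8 sleeve 153.9 rod 145.0
disc 56 572.62 [569.4 575.1] 266.7 slide end 569.7 top z 144.1 sleeve 154.0 rod 144.5
```

Emit:
apply_moves:
  deltas:
    - {"claw": 1,"delta_pos": [-0.1,0,0],"yaw": 0}
    - {"claw": 1,"delta_pos": [-0.1,0,0],"yaw": 0}
    - {"claw": 1,"delta_pos": [-0.1,0,0],"yaw": 0}
    - {"claw": 1,"delta_pos": [-0.12,0,0],"yaw": 0}
    - {"claw": 1,"delta_pos": [0,0,0],"yaw": 0}
    - {"claw": 1,"delta_pos": [0,0,0],"yaw": 0}
    - {"claw": 1,"delta_pos": [0,0,0],"yaw": 0}

```text
clock: 19.02
eef_pos: [540.2, 218.8, 305.7]
tcp_rot: [-3.142, -0.0, 3.051]
contact_force: [-2.7, -0.3, -1.0]
opening: 0.627
grasp_force: 47.6
```

```bash
python3 meas.py; python3 - <<'E'
from h import *
b=load('scene');A=cv2.resize(b['img'][200:340,180:520],(800,330),interpolation=cv2.INTER_CUBIC);cv2.imwrite('pics/s8.png',A)
E
```

```text
19.025 [540.23705541 218.83860029 305.67840191] [-3.14154770e+00 -7.69801936e-05  3.05081230e+00] [-2.73556949 -0.29225233 -0.97202264]
tcp along 518.2171901554942
disc 60 568.83 [565.9 571.3] 266.9 slide end 552.7 top z 143.4 sleeve 153.8 rod 145.2
disc 64 576.45 [573.8 579.7] 266.4 slide end 573.1 top z 144.0 sleeve 154.2 rod 145.1
disc 62 577.06 [574.3 579.5] 267.4 slide end 572.9 top z 143.8 sleeve 154.0 rod 144.4
disc 60 576.71 [573.9 579.5] 266.8 slide end 573.4 top z 144.2 sleeve 153.8 rod 145.1
```

View pics/s8.png

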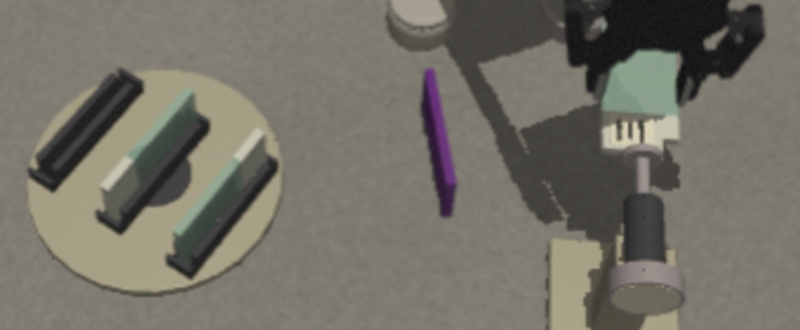

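The stop is pressed in about 8 mm with a force of about 2.5 N. The slide is level with its label up, and both blanks at (155,160) and (225,200) still stand in their slots. I'm handing the job in.

```bash
python3 -c "
from rig import r
print(r.sign_off())"
```

```text
the job is handed in; nothing more can be done
None
```

I handed the job in with the notched slide held label up and level, its frosted end centred on the sprung stop and pressing it in about 8 mm of its 16 mm; both blanks still stand in the rack.

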